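# Lay the standing pastry carton flat and push it home against the bench stop

## Task

The frozen pastry carton is standing on its long edge in front of the steel bench stop; push its top so that it tips over away from you, towards the stop, and lies flat with the large face up that now looks towards you. Then push the lying carton along the worktop until its long side is flush against the stop and neither end sticks out past the end of the stop. Do it all by pushing: do not lift the carton off the worktop, and leave the two jars beside it and the brown bottle where they stand.

Things in the scene. Friction and masses are not known exactly. Their poses are not given: they have to be found in the camera images.
- carton_centre (a point): centre of the closed rigid pastry carton (206 x 112 x 46 mm, 0.3 to 0.6 kg). It starts standing on a long edge, 112 mm high, large faces upright, centre 57 mm up. Axes: y along the 206 mm length; z across the 46 mm thickness, at first level, out of the large face towards the robot; x across the 112 mm width, at first up. Tipped over as asked, z is up, x points to the stop, centre 23 mm up
- stop_face (a point): middle of the front face of the bench stop, a fixed steel angle 256 mm long, 32 mm high, open at its ends; the point is 16 mm up. Axes: x level, square to the face, away from the robot; y along the stop; z up. At first the carton's far face is 155 to 190 mm in front of it, its middle within 10 mm of the stop's, its yaw within 0.2 rad
- jar_left_centre (a point): centre of a spice jar with grey cap, 45 mm across and 92 mm high, standing loose near the left end of the stop, in front of it; z up. Leave it alone
- jar_right_centre (a point): centre of a small jar with white cap, 40 mm across and 72 mm high, standing loose near the right end of the stop, in front of it; z up. Leave it alone
- vanilla_centre (a point): centre of a brown glass bottle, 47 mm across and 118 mm high, standing loose behind the stop; z up. Leave it alone
- carton: the same carton, with its origin in the middle of the large face that looks towards the stop at the start, which becomes its underside; same axes. It balances until tipped about 22 degrees, then falls over by itself; pushed low down it slides instead of tipping

How it is judged:
On the way, in this order (a step that is already met when the one before it is completed fails the run):
1. the carton has been tipped over towards the stop and lies flat on the worktop, large front face up (angle between carton_centre's own z axis and vertical below 0.08 rad and height (world z) of carton_centre below 0.028 m), for 0.2 s.
2. the lying carton is flush against the stop, neither end past the end of the stop (all of step 1 and x of carton_centre in the frame of stop_face between -0.063 and -0.052 m and y of carton_centre in the frame of stop_face between -0.025 and 0.025 m and angle between the x axis of carton_centre and the x axis of stop_face, either way round below 0.04 rad), for 0.2 s.
At the end, for the whole second after the job is handed in: the carton lies flat on the worktop (0.08 rad, centre below 28 mm), the face up that looked towards the robot, its long side within 6 mm of the stop and parallel within 0.04 rad, middles of both within 25 mm along the stop, at rest; jars and bottle upright (all of step 2 and linear speed of carton below 0.01 m/s and angle between each of jar_left_centre, jar_right_centre, vanilla_centre's own z axis and vertical below 0.1 rad); the robot touches nothing.
It fails at once if the carton is lifted off the worktop (height (world z) of carton_centre above 0.074 m or (angle between carton_centre's own z axis and vertical below 0.15 rad and height (world z) of carton_centre above 0.045 m)).
It fails at once if the taller spice jar beside the work on the left is shifted by more than 20 mm or tipped (distance of jar_left_centre from where it was at the start of the episode above 0.02 m or angle between jar_left_centre's own z axis and vertical above 0.3 rad).
It fails at once if the small jar beside the work on the right is shifted by more than 20 mm or tipped (distance of jar_right_centre from where it was at the start of the episode above 0.02 m or angle between jar_right_centre's own z axis and vertical above 0.3 rad).
It fails at once if the brown bottle behind the stop is shifted by more than 20 mm or tipped (distance of vanilla_centre from where it was at the start of the episode above 0.02 m or angle between vanilla_centre's own z axis and vertical above 0.3 rad).
It also fails if it takes over 51 s, if anything falls off the work surface, if the arm or the gripper's body presses on something with over 40 N, if the wrist force passes 120 N, or if a joint passes its speed limit or range.

## Robot

A 6-joint arm with a two-finger parallel gripper is mounted at the origin on a cart in front of the work surface, level with it; the furniture and walls round the work are solid. World frame = base frame: x ahead of the robot, y to its left, z up, the work surface at z = 0. Lengths are in m, angles in rad, forces in N, time in s.
With the tool pointing down it reaches from about 0.375 to 0.9 m from the base axis. Payload 3.1 kg.
Tool frame: the origin (TCP) lies at the very end of the fingers, on their centre line; the grasp point (between the pads) lies 19 mm behind it; z points along the fingers, y is the line along which they close (so a half turn about z gives the same grasp; the last joint's range is limited). The gripper opens to 87 mm and grips with 3 to 60 N. Pads are 19 mm wide; open, the fingers measure 117 mm over their backs; the gripper's body (75 mm by 190 mm) begins 51 mm behind the grasp point.
Start: joints at [0.949, 0.527, 1.433, -0, 1.181, -0.178], TCP at [0.268, 0.564, 0.223] pointing down, gripper open.
Joint ranges: [-3.08, 3.08], [-0.75, 2.2], [0.22, 2.44], [-1.43, 4.57], [0, 2.65], [-2.85, 2.85]. Speed limits (rad/s): [2.79, 2.79, 3.14, 3.14, 3.14, 3.14].

## Interface

Orientations are given as a unit quaternion [x, y, z, w].
In Python, from rig import status, viewer, robot gives the robot as it stands.
- The arm moves only by the tool arm_command, never from a script. Its arguments are lists of equal length, an entry for each row: "delta_rot": the turn, a rotation vector about the tool's x, y, z in degrees, a list of three; "delta_pos": the shift along the tool's x, y, z in m, a list of three; "gripper": the closure, from -1 (fully open) to 1 (shut). In form: {"delta_rot": [[rx, ry, rz], ...], "delta_pos": [[dx, dy, dz], ...], "gripper": [gripper, ...]}. A call has 1 to 12 rows; each row is the pose to reach, as a shift and turn from the pose commanded when the call began, along the tool's axes at that moment; what a row does not reach only later rows make up. A row lasts 1/12 s, in which the tool goes at most 41.7 mm and 7.16 degrees, less where a joint would pass 70% of its speed; a pose out of reach is approached as far as the arm can. A call with a gripper value outside its range is refused whole. The fingers move at their own pace and stop on an object; "grip_force" is the grip in N (left out, the last holds). Time passes only in rows, so rows that repeat a pose let the fingers close. It gives the time, the measured TCP pose, the force, the opening and the grip force at its end, in the units of the state.
- status.get_obs(): the state, without advancing time (a new reading comes with each control period).
- viewer.camera(name): name is "scene" or "top" or "wrist"; returns a dict with "pixels" (420x560x3 uint8, blue, green, red), "fx", "fy", "cx", "cy" (pixels), "pose" (4x4, takes a point from camera to world coordinates); the wrist camera has in their place "mount" (4x4, takes a point from camera to tool coordinates, whose origin is the TCP and whose axes are the flange's). Camera axes: x right, y down, z forward; pixel columns grow to the right and rows downward; lengths in m; the calibration is good to about 2 mm. A picture is of the moment at which its call begins: read the wrist's pose just before it. There is no depth.
- robot.hand_in(): hands the job in; it is judged then, once.
The state is a dict: "time": time; "q": joint angles; "joint_velocities": joint speeds; "joint_torque": joint torques, N m; "position": TCP position; "tool_rot": TCP orientation; "ft_force": force on the tool from outside, world axes, zero at the start; "moment": the same for the moment, N m; "grip_width": finger opening in m; "grip_force": force on a finger pad.
Only numpy, scipy, OpenCV 4.12 (cv2) and the standard library are available. Lean on these libraries where they do the work, as an engineer would, in place of code of your own. Each camera call takes 0.05 s, during which the arm holds its last target. There are 200 camera calls.

## Working session

There is one attempt and no reset: what is moved stays moved. The work goes in short steps, Python scripts to look and compute and a tool call to move; the robot and the scene stay as the last step left them, time stands still between calls to the robot, and variables do not carry over. Pictures are saved under pics/ and viewed, at most 10 in all, crops included, and the job is handed in when it is done.

Besides the shell and the picture viewer there is one more tool, called after "Emit:" by a JSON object that holds its "name" and its "arguments". arm_command: Moves the arm, as the interface text tells. Its arguments: {"type":"object","properties":{"delta_rot":{"type":"array","items":{"type":"array","items":{"type":"number"}}},"delta_pos":{"type":"array","items":{"type":"array","items":{"type":"number"}}},"gripper":{"type":"array","items":{"type":"number"}},"grip_force":{"type":"number"}},"required":["delta_rot","delta_pos","gripper"]}

```bash
mkdir -p pics; python3 - <<'E'
from rig import status, viewer
import cv2, numpy as np
o=status.get_obs(); print(o['time'],o['position'],o['tool_rot'])
ims=[]
for n in ('top','scene'):
    c=viewer.camera(n); cv2.imwrite(f'pics/{n}0.png',c['pixels'])
    print(n,c['fx'],c['fy'],c['cx'],c['cy'],np.round(c['pose'],4).tolist())
    np.savez(f'{n}.npz',pose=c['pose'],k=[c['fx'],c['fy'],c['cx'],c['cy']])
E
```

```text
0.0 [0.26789909 0.56385596 0.22156429] [ 2.20096962e-01  9.75477390e-01 -1.00515647e-03 -4.23477759e-04]
top 520.5295234559934 520.5295234559934 293.1507838931798 205.8735994093559 [[-0.0088, -0.9938, 0.1106, 0.5173], [-0.9999, 0.0072, -0.0148, -0.0594], [0.0139, -0.1107, -0.9938, 1.0775], [0.0, 0.0, 0.0, 1.0]]
scene 471.6820520445398 471.6820520445398 275.7359469634305 217.57591895615613 [[-0.5846, -0.4424, 0.6801, 0.0835], [-0.8109, 0.2935, -0.5062, 0.3745], [0.0244, -0.8474, -0.5304, 0.5295], [0.0, 0.0, 0.0, 1.0]]
```

View pics/top0.png

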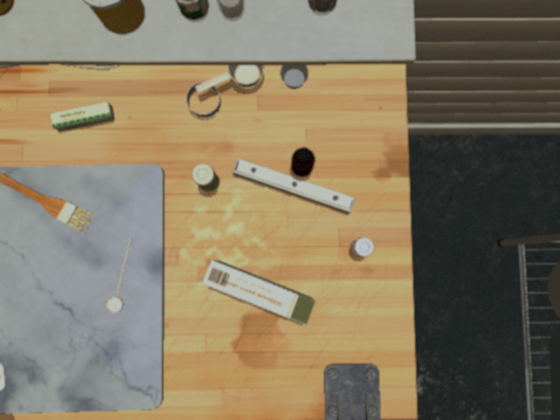

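View pics/scene0.png

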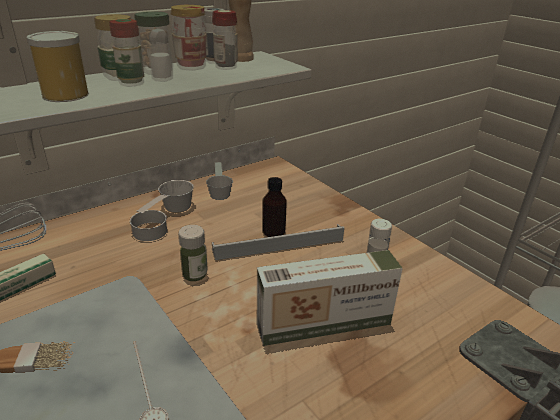

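Top view: the carton's top runs from about (208,262) to (314,322), and the stop from (235,165) to (353,210). The jars are at (204,176) and (363,246), the bottle at (303,160). Next I'll crop closer and measure.

```bash
cat > h.py <<'E'
import numpy as np, cv2
def ray(n,uv,z):
    d=np.load(n+'.npz'); fx,fy,cx,cy=d['k']; P=d['pose']
    uv=np.atleast_2d(uv).astype(float)
    r=np.c_[(uv[:,0]-cx)/fx,(uv[:,1]-cy)/fy,np.ones(len(uv))]@P[:3,:3].T
    return P[:3,3]+r*((z-P[2,3])/r[:,2])[:,None]
E
python3 - <<'E'
from h import *
im=cv2.imread('pics/top0.png'); hsv=cv2.cvtColor(im,cv2.COLOR_BGR2HSV)
m=((hsv[...,1]<75)&(hsv[...,2]>120)).astype(np.uint8)*255
m=cv2.morphologyEx(m,cv2.MORPH_CLOSE,np.ones((3,3)))
m[:, :170]=0; m[:120]=0; m[:,400:]=0
for c in cv2.findContours(m,0,2)[0]:
    if cv2.contourArea(c)>60:
        b=cv2.boxPoints(cv2.minAreaRect(c)); print(cv2.contourArea(c),b.round(1).tolist())
a=cv2.resize(im[140:340,180:390],None,fx=3.8,fy=2.95*1,interpolation=cv2.INTER_CUBIC)
a=cv2.resize(im[150:335,185:385],None,fx=3,fy=3,interpolation=cv2.INTER_CUBIC); cv2.imwrite('pics/tc.png',a)
s=cv2.imread('pics/scene0.png')[170:350,170:420]
cv2.imwrite('pics/sc.png',cv2.resize(s,None,fx=3,fy=3,interpolation=cv2.INTER_CUBIC))
E
```

```text
2484.0 [[199.0, 284.0], [211.6999969482422, 251.1999969482422], [302.3999938964844, 286.20001220703125], [289.79998779296875, 319.0]]
285.5 [[354.0, 237.0], [373.0, 237.0], [373.0, 256.0], [354.0, 256.0]]
90.0 [[193.89999389648438, 229.3000030517578], [216.1999969482422, 227.10000610351562], [217.0, 235.0], [194.6999969482422, 237.1999969482422]]
69.0 [[227.0, 223.0], [241.0, 223.0], [241.0, 231.0], [227.0, 231.0]]
337.0 [[192.0, 164.0], [213.0, 164.0], [213.0, 184.0], [192.0, 184.0]]
1805.0 [[232.0, 171.6999969482422], [237.1999969482422, 156.5], [355.3999938964844, 197.3000030517578], [350.20001220703125, 212.39999389648438]]
```

View pics/tc.png

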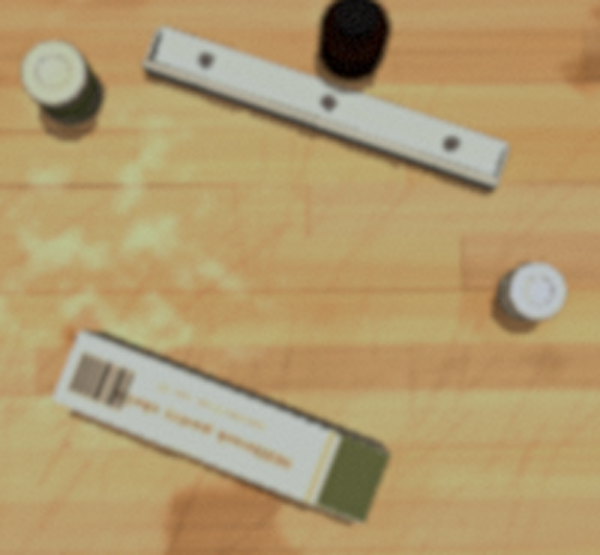

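View pics/sc.png

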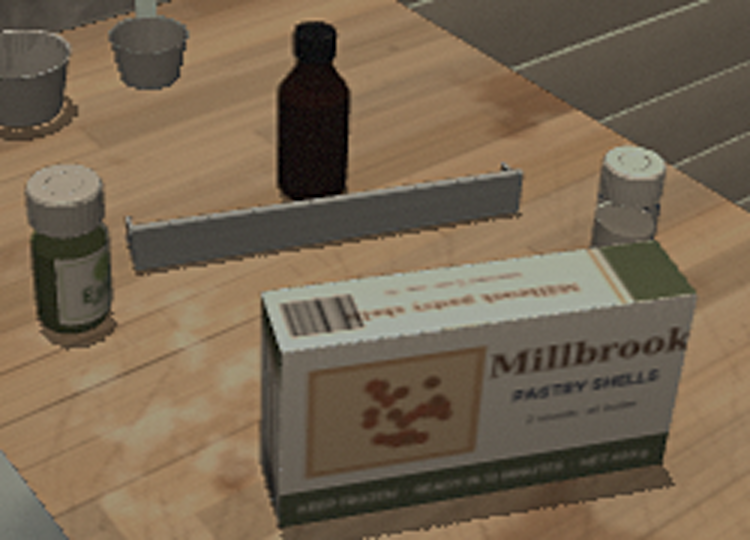

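The top crop shows the stop's front edge from (148,64) to (493,182), and the carton's top corners at (82,332), (55,403), (365,521) and (388,450). In the scene crop, the stop's front face has corners (131,228), (522,172), (139,273) and (522,213).

```bash
python3 - <<'E'
from h import *
T=lambda p:np.array(p)/3+[185,150]
S=lambda p:np.array(p)/3+[170,170]
def show(n,p):
    p=p[:,:2]; print(n,p.round(4).tolist())
ct=ray('top',T([[82,332],[388,450],[365,521],[55,403]]),.112); show('carton top',ct)
cs=ray('scene',S([[262,291],[658,242],[695,296],[283,350]]),.112); show('carton scene',cs)
for c in(ct,cs):
    v=(c[1]-c[0]+c[2]-c[3])[:2]; print(c.mean(0),np.linalg.norm(v)/2,np.arctan2(v[0],-v[1]),np.linalg.norm((c[0]+c[1]-c[2]-c[3])[:2])/2)
for n,s in(('top',ray('top',T([[148,64],[493,182]]),.032)),('scene',ray('scene',S([[131,228],[522,172]]),.032)),('scene0',ray('scene',S([[139,273],[522,213]]),0))):
    v=(s[1]-s[0])[:2]; show('stop '+n,s); print(s.mean(0),np.linalg.norm(v),np.arctan2(v[0],-v[1]))
show('jarL',ray('top',T([[55,73]]),.092)); show('jarL s',ray('scene',S([[64,180]]),.092))
show('jarR',ray('top',T([[538,291]]),.072));show('jarR s',ray('scene',S([[634,161]]),.072))
show('bot',ray('top',T([[355,25]]),.118))
E
```

```text
carton top [[0.5244, 0.0759], [0.4512, -0.111], [0.4088, -0.0965], [0.4815, 0.092]]
carton scene [[0.5255, 0.0756], [0.4468, -0.1124], [0.4063, -0.0941], [0.4846, 0.0917]]
[ 0.46646418 -0.00987833  0.112     ] 0.20139361467380074 -0.3706074091291389 0.04533484029875888
[ 0.46581115 -0.00978174  0.112     ] 0.20273472086041835 -0.397390111496772 0.044183303946110315
stop top [[0.7053, 0.044], [0.6232, -0.1885]]
[ 0.66421716 -0.07221365  0.032     ] 0.24656777604787014 -0.3394008086418971
stop scene [[0.705, 0.0496], [0.6193, -0.1899]]
[ 0.66212767 -0.07016727  0.032     ] 0.2543025801842384 -0.343503433635106
stop scene0 [[0.7009, 0.0479], [0.6172, -0.1924]]
[ 0.65904953 -0.07221036  0.        ] 0.25442885167612833 -0.33500389125408037
jarL [[0.689, 0.0973]]
jarL s [[0.6906, 0.0969]]
jarR [[0.5484, -0.2111]]
jarR s [[0.5475, -0.2095]]
bot [[0.7137, -0.0935]]
```

```bash
cat > d.py <<'E'
import sys,numpy as np
from scipy.spatial.transform import Rotation as R
from rig import status
def delta(p,psi):
    o=status.get_obs(); A=R.from_quat(o['tool_rot'])
    y=np.array([-np.sin(psi),np.cos(psi),0]); z=np.array([0,0,-1.]); x=np.cross(y,z)
    B=R.from_matrix(np.c_[x,y,z])
    print('t',o['time'],'pos',o['position'].round(4),'F',np.round(o['ft_force'],1))
    print('dpos',A.inv().apply(np.array(p)-o['position']).round(4),'drot',(A.inv()*B).as_rotvec(degrees=True).round(2))
if __name__=='__main__':
    a=[float(v) for v in sys.argv[1:]]; delta(a[:3],a[3])
E
python3 d.py .4075 .0135 .2 -.385
```

```text
t 0.1 pos [0.2679 0.5639 0.2217] F [-0.3  0.1 -0.9]
dpos [-0.3624 -0.4371  0.0224] drot [-0.11 -0.02 -3.37]
```

Emit:
{"name": "arm_command", "arguments": {"delta_rot": [[0,0,-0.3],[0,0,-0.6],[0,0,-1],[0,0,-1.3],[0,0,-1.7],[0,0,-2],[0,0,-2.3],[0,0,-2.6],[0,0,-2.9],[0,0,-3.1],[0,0,-3.3],[0,0,-3.4]], "delta_pos": [[-0.012,-0.015,0],[-0.03,-0.036,0],[-0.05,-0.06,0],[-0.07,-0.085,0],[-0.09,-0.11,0],[-0.11,-0.133,0],[-0.13,-0.157,0],[-0.15,-0.181,0],[-0.17,-0.205,0],[-0.19,-0.229,0],[-0.205,-0.247,0],[-0.21,-0.253,0]], "gripper": [-1,-1,-1,-1,-1,-1,-1,-1,-1,-1,-1,-1]}}

```text
time: 1.1
position: [0.3494, 0.2432, 0.2223]
tool_rot: [0.192, 0.981, -0.001, -0.0]
ft_force: [0.1, -0.1, 0.9]
grip_width: 0.087
grip_force: 0.0
```

```bash
python3 d.py .4075 .0135 .2 -.385
```

```text
t 1.1 pos [0.3494 0.2432 0.2223] F [ 0.1 -0.1  0.9]
dpos [-0.1406 -0.1907  0.0225] drot [-0.09 -0.03 -0.12]
```

Emit:
{"name": "arm_command", "arguments": {"delta_rot": [[0,0,0],[0,0,0],[0,0,0],[0,0,0],[0,0,0],[0,0,0],[0,0,0],[0,0,0],[0,0,0],[0,0,0],[0,0,0]], "delta_pos": [[-0.01,-0.014,0.002],[-0.028,-0.038,0.005],[-0.05,-0.068,0.008],[-0.072,-0.098,0.012],[-0.094,-0.128,0.015],[-0.115,-0.155,0.018],[-0.13,-0.176,0.02],[-0.138,-0.187,0.022],[-0.1405,-0.191,0.022],[-0.1405,-0.191,0.022],[-0.1405,-0.191,0.022]], "gripper": [-1,-1,-1,-1,-1,-1,-1,-1,-1,-1,-1]}}

```text
time: 2.02
position: [0.4075, 0.0168, 0.2004]
tool_rot: [0.191, 0.982, 0.0, -0.0]
ft_force: [-0.7, 0.2, -0.1]
grip_width: 0.0868
grip_force: 0.0
```

```bash
python3 d.py .4075 .0135 .098 -.385; python3 - <<'E'
from rig import viewer
import cv2,numpy as np
a=viewer.camera('top')['pixels'][130:350,160:400];b=viewer.camera('scene')['pixels'][150:370,170:420]
cv2.imwrite('pics/p1.png',cv2.resize(np.hstack([a,b]),None,fx=1.6,fy=1.6))
E
```

```text
t 2.0167 pos [0.4075 0.0168 0.2004] F [-0.7  0.2 -0.1]
dpos [-0.0013 -0.0031  0.1024] drot [ 0.02 -0.06  0.02]
```

View pics/p1.png

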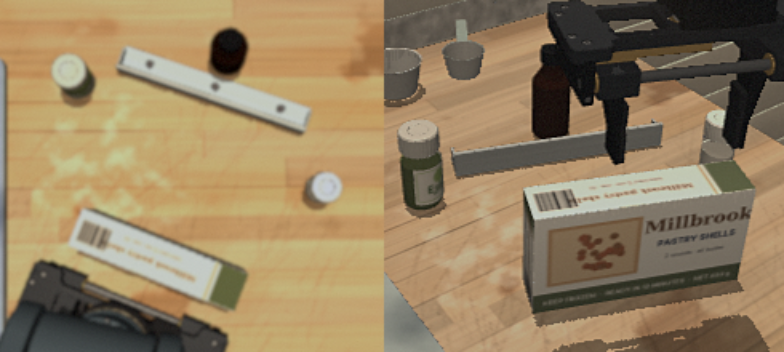

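The gripper stands behind the carton and parallel to it, with the fingers above and in front of the large face. Next: descend, then push.

Emit:
{"name": "arm_command", "arguments": {"delta_rot": [[0,0,0],[0,0,0],[0,0,0],[0,0,0],[0,0,0],[0,0,0],[0,0,0],[0,0,0]], "delta_pos": [[0,-0.003,0.012],[0,-0.003,0.035],[0,-0.003,0.06],[0,-0.003,0.082],[0,-0.003,0.096],[0,-0.003,0.102],[0,-0.003,0.102],[0,-0.003,0.102]], "gripper": [-1,-1,-1,-1,-1,-1,-1,-1]}}

```text
time: 2.78
position: [0.4069, 0.0139, 0.0988]
tool_rot: [0.19, 0.982, 0.0, -0.0]
ft_force: [0.3, -0.5, 0.2]
grip_width: 0.0872
grip_force: 0.0
```

Emit:
{"name": "arm_command", "arguments": {"delta_rot": [[0,0,0],[0,0,0],[0,0,0],[0,0,0],[0,0,0],[0,0,0],[0,0,0],[0,0,0],[0,0,0],[0,0,0],[0,0,0],[0,0,0]], "delta_pos": [[-0.005,0,0],[-0.01,0,0],[-0.015,0,0],[-0.02,0,0],[-0.024,0,0],[-0.028,0,0],[-0.032,0,0],[-0.036,0,0],[-0.04,0,0],[-0.044,0,0],[-0.047,0,0],[-0.05,0,0]], "gripper": [-1,-1,-1,-1,-1,-1,-1,-1,-1,-1,-1,-1]}}

```text
time: 3.78
position: [0.4537, -0.0057, 0.0985]
tool_rot: [0.191, 0.982, -0.0, 0.0]
ft_force: [-0.7, 0.4, 1.3]
grip_width: 0.0869
grip_force: 0.4
```

```bash
python3 d.py .4075 .0135 .098 -.385; python3 - <<'E'
from rig import viewer
import cv2,numpy as np
a=viewer.camera('top')['pixels'][130:350,160:400];b=viewer.camera('scene')['pixels'][150:370,170:420]
cv2.imwrite('pics/p2.png',cv2.resize(np.hstack([a,b]),None,fx=1.6,fy=1.6))
E
```

```text
t 3.7833 pos [ 0.4537 -0.0057  0.0985] F [-0.7  0.4  1.3]
dpos [0.05   0.0005 0.0005] drot [0.   0.02 0.02]
```

View pics/p2.png

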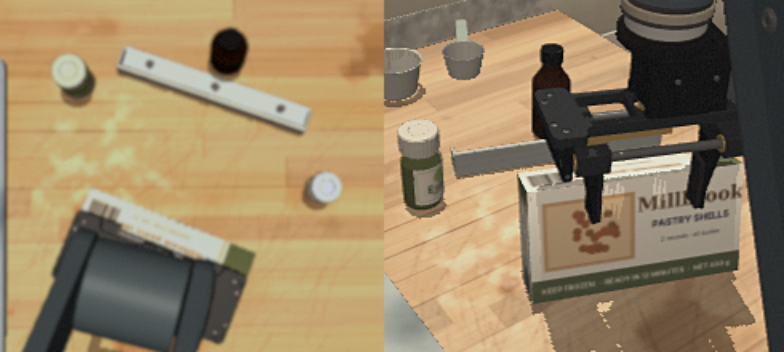

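The carton's top has moved forward about 20 mm while its lower front edge has barely moved, so it is tipping. I'll continue.

Emit:
{"name": "arm_command", "arguments": {"delta_rot": [[0,0,0],[0,0,0],[0,0,0],[0,0,0],[0,0,0],[0,0,0],[0,0,0],[0,0,0],[0,0,0],[0,0,0],[0,0,0],[0,0,0]], "delta_pos": [[-0.004,0,0],[-0.008,0,0],[-0.012,0,0],[-0.016,0,0],[-0.02,0,0],[-0.024,0,0],[-0.028,0,0],[-0.032,0,0],[-0.035,0,0],[-0.038,0,0],[-0.038,0,0],[-0.038,0,0]], "gripper": [-1,-1,-1,-1,-1,-1,-1,-1,-1,-1,-1,-1]}}

```text
time: 4.88
position: [0.4884, -0.0198, 0.0985]
tool_rot: [0.191, 0.982, 0.0, -0.0]
ft_force: [-0.5, 0.3, 0.4]
grip_width: 0.0867
grip_force: 0.0
```

```bash
python3 d.py .4075 .0135 .098 -.385; python3 - <<'E'
from rig import viewer
import cv2,numpy as np
a=viewer.camera('top')['pixels'][130:350,160:400];b=viewer.camera('scene')['pixels'][150:370,170:420]
cv2.imwrite('pics/p3.png',cv2.resize(np.hstack([a,b]),None,fx=1.6,fy=1.6))
E
```

```text
t 4.8833 pos [ 0.4884 -0.0198  0.0985] F [-0.5  0.3  0.4]
dpos [0.0875 0.0005 0.0005] drot [-0.   -0.01  0.03]
```

View pics/p3.png

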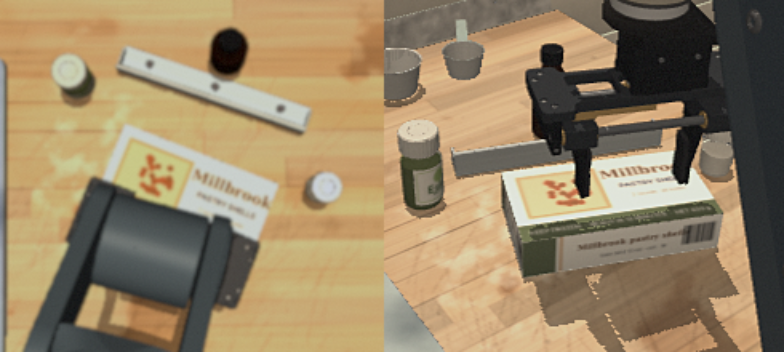

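The carton lies flat with the printed face up. Its far corners in the top view are at about (238.1,208.1) and (333.8,243.8), its near top corners in the scene view at (253,300) and (381,279).

```bash
python3 - <<'E'
from h import *
f=ray('top',[[238.1,208.1],[333.8,243.8]],.046)[:,:2]; n=ray('scene',[[253.1,300],[381.3,279.4]],.046)[:,:2]
sc=np.array([.662,-.071]); p=-.34; Rm=np.array([[np.cos(p),np.sin(p)],[-np.sin(p),np.cos(p)]])
for q in(f,n):
    v=q[1]-q[0]; print(q.round(4).tolist(),np.linalg.norm(v),np.arctan2(v[0],-v[1]),'stop frame',(Rm@(q.mean(0)-sc)).round(4))
c=sc+Rm.T@[-.24,-.006]; print('start',c)
E
python3 d.py .436 .003 .1 -.34
```

```text
[[0.6285, 0.0349], [0.556, -0.1546]] 0.20284137719705583 -0.3653869361503993 stop frame [-0.0695 -0.0127]
[[0.5322, 0.0785], [0.4569, -0.1191]] 0.21148831804601956 -0.3641058283447464 stop frame [-0.1747 -0.008 ]
start [0.43373796 0.00338037]
t 4.9833 pos [ 0.4881 -0.0196  0.0985] F [0.1 0.2 0.5]
dpos [ 0.0568  0.0015 -0.0015] drot [-0.   -0.03 -2.55]
```

```bash
python3 d.py .4377 .0 .02 -.34
```

```text
t 4.9833 pos [ 0.4881 -0.0196  0.0985] F [0.1 0.2 0.5]
dpos [ 0.054  -0.0007  0.0785] drot [-0.   -0.03 -2.55]
```

Emit:
{"name": "arm_command", "arguments": {"delta_rot": [[0,0,-0.5],[0,0,-1.2],[0,0,-2],[0,0,-2.5],[0,0,-2.5],[0,0,-2.5],[0,0,-2.5],[0,0,-2.5],[0,0,-2.5],[0,0,-2.5],[0,0,-2.5],[0,0,-2.5]], "delta_pos": [[0.01,0,0],[0.025,0,0],[0.042,0,0],[0.052,0,0],[0.054,-0.001,0],[0.054,-0.001,0.01],[0.054,-0.001,0.03],[0.054,-0.001,0.05],[0.054,-0.001,0.068],[0.054,-0.001,0.077],[0.054,-0.001,0.078],[0.054,-0.001,0.078]], "gripper": [-1,-1,-1,-1,-1,-1,-1,-1,-1,-1,-1,-1]}}

```text
time: 5.98
position: [0.4381, -0.0005, 0.0203]
tool_rot: [0.17, 0.986, 0.0, -0.0]
ft_force: [1.0, -0.1, 1.1]
grip_width: 0.0867
grip_force: 0.0
```

```bash
python3 d.py .5425 -.036 .02 -.34
```

```text
t 5.9833 pos [ 0.4381 -0.0005  0.0203] F [ 1.  -0.1  1.1]
dpos [-0.1102  0.0015  0.0002] drot [-0.   -0.03 -0.05]
```

Emit:
{"name": "arm_command", "arguments": {"delta_rot": [[0,0,0],[0,0,0],[0,0,0],[0,0,0],[0,0,0],[0,0,0],[0,0,0],[0,0,0],[0,0,0],[0,0,0],[0,0,0],[0,0,0]], "delta_pos": [[-0.008,0,0],[-0.016,0,0],[-0.024,0,0],[-0.03,0,0],[-0.035,0,0],[-0.04,0,0],[-0.045,0,0],[-0.05,0,0],[-0.055,0,0],[-0.06,0,0],[-0.065,0,0],[-0.07,0,0]], "gripper": [-1,-1,-1,-1,-1,-1,-1,-1,-1,-1,-1,-1]}}

```text
time: 6.98
position: [0.4987, -0.0221, 0.0203]
tool_rot: [0.169, 0.986, 0.001, -0.006]
ft_force: [-7.6, 2.2, 5.6]
grip_width: 0.0873
grip_force: 3.8
```

Emit:
{"name": "arm_command", "arguments": {"delta_rot": [[0,0,0],[0,0,0],[0,0,0],[0,0,0],[0,0,0],[0,0,0],[0,0,0],[0,0,0]], "delta_pos": [[-0.005,0,0],[-0.01,0,0],[-0.014,0,0],[-0.018,0,0],[-0.021,0,0],[-0.024,0,0],[-0.026,0,0],[-0.027,0,0]], "gripper": [-1,-1,-1,-1,-1,-1,-1,-1]}}

```text
time: 7.65
position: [0.5252, -0.0314, 0.0203]
tool_rot: [0.169, 0.986, 0.001, -0.005]
ft_force: [-4.9, 1.2, 5.2]
grip_width: 0.0867
grip_force: 3.3
```

```bash
python3 d.py .5425 -.036 .02 -.34; python3 - <<'E'
from rig import viewer
import cv2,numpy as np
a=viewer.camera('top')['pixels'][130:330,170:400];b=viewer.camera('scene')['pixels'][180:330,190:400]
cv2.imwrite('pics/p4.png',np.hstack([cv2.resize(a,(420,365),interpolation=2),cv2.resize(b,(380,365),interpolation=2)]))
E
```

```text
t 7.65 pos [ 0.5252 -0.0314  0.0203] F [-4.9  1.2  5.2]
dpos [-0.0179  0.0015  0.0001] drot [-0.03 -0.54 -0.02]
```

View pics/p4.png

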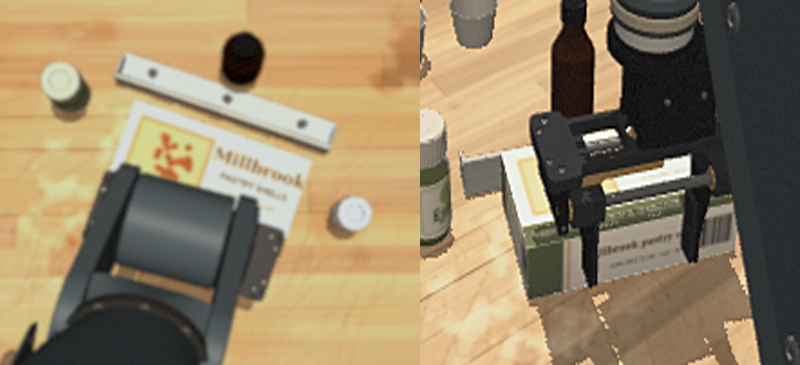

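The carton is about 15 mm from the stop, parallel and roughly centred. I'll close in slowly and watch the force.

Emit:
{"name": "arm_command", "arguments": {"delta_rot": [[0,0,0],[0,0,0],[0,0,0],[0,0,0],[0,0,0],[0,0,0]], "delta_pos": [[-0.003,0,0],[-0.006,0,0],[-0.009,0,0],[-0.011,0,0],[-0.012,0,0],[-0.012,0,0]], "gripper": [-1,-1,-1,-1,-1,-1]}}

```text
time: 8.25
position: [0.5405, -0.0368, 0.0202]
tool_rot: [0.17, 0.986, 0.0, -0.0]
ft_force: [-1.9, -0.1, -1.2]
grip_width: 0.0871
grip_force: 1.0
```

Emit:
{"name": "arm_command", "arguments": {"delta_rot": [[0,0,0],[0,0,0],[0,0,0],[0,0,0]], "delta_pos": [[-0.001,0,0],[-0.002,0,0],[-0.003,0,0],[-0.003,0,0]], "gripper": [-1,-1,-1,-1]}}

```text
time: 8.58
position: [0.5416, -0.0373, 0.0203]
tool_rot: [0.169, 0.986, 0.0, -0.002]
ft_force: [-5.1, 1.3, 1.4]
grip_width: 0.0869
grip_force: 2.7
```

Emit:
{"name": "arm_command", "arguments": {"delta_rot": [[0,0,0],[0,0,0],[0,0,0],[0,0,0]], "delta_pos": [[-0.001,0,0],[-0.002,0,0],[-0.003,0,0],[-0.003,0,0]], "gripper": [-1,-1,-1,-1]}}

```text
time: 8.92
position: [0.5415, -0.0373, 0.0203]
tool_rot: [0.169, 0.986, 0.001, -0.005]
ft_force: [-9.5, 2.6, 5.7]
grip_width: 0.0872
grip_force: 4.9
```

Emit:
{"name": "arm_command", "arguments": {"delta_rot": [[0,0,0],[0,0,0],[0,0,0],[0,0,0]], "delta_pos": [[-0.001,0,0],[-0.002,0,0],[-0.003,0,0],[-0.003,0,0]], "gripper": [-1,-1,-1,-1]}}

```text
time: 9.25
position: [0.5415, -0.0373, 0.0203]
tool_rot: [0.169, 0.986, 0.001, -0.008]
ft_force: [-14.5, 3.7, 9.7]
grip_width: 0.087
grip_force: 7.0
```

The tool stalls with rising force, at the position where contact with the stop is expected. I'll back off and check.

Emit:
{"name": "arm_command", "arguments": {"delta_rot": [[0,0,0],[0,0,0],[0,0,0],[0,0,0],[0,0,0],[0,0,0],[0,0,0],[0,0,0],[0,0,0],[0,0,0],[0,0,0],[0,0,0]], "delta_pos": [[0.005,0,0],[0.01,0,0],[0.02,0,0],[0.035,0,0],[0.05,0,0],[0.065,0,0],[0.08,0,0],[0.095,0,-0.015],[0.11,0,-0.04],[0.12,0,-0.065],[0.125,0,-0.08],[0.125,0,-0.08]], "gripper": [-1,-1,-1,-1,-1,-1,-1,-1,-1,-1,-1,-1]}}

```text
time: 10.25
position: [0.4327, 0.0018, 0.1032]
tool_rot: [0.169, 0.986, -0.0, 0.004]
ft_force: [-0.1, 0.4, -0.3]
grip_width: 0.0868
grip_force: 0.0
```

```bash
python3 d.py .5425 -.036 .02 -.34; python3 - <<'E'
from rig import viewer
import cv2,numpy as np
a=viewer.camera('top')['pixels'];b=viewer.camera('scene')['pixels']
cv2.imwrite('pics/t5.png',a);cv2.imwrite('pics/s5.png',b)
cv2.imwrite('pics/p5.png',cv2.resize(a[140:290,190:385],None,fx=4,fy=4,interpolation=2))
E
```

```text
t 10.25 pos [0.4327 0.0018 0.1032] F [-0.1  0.4 -0.3]
dpos [-0.1155  0.001   0.0841] drot [ 0.04  0.41 -0.03]
```

View pics/p5.png

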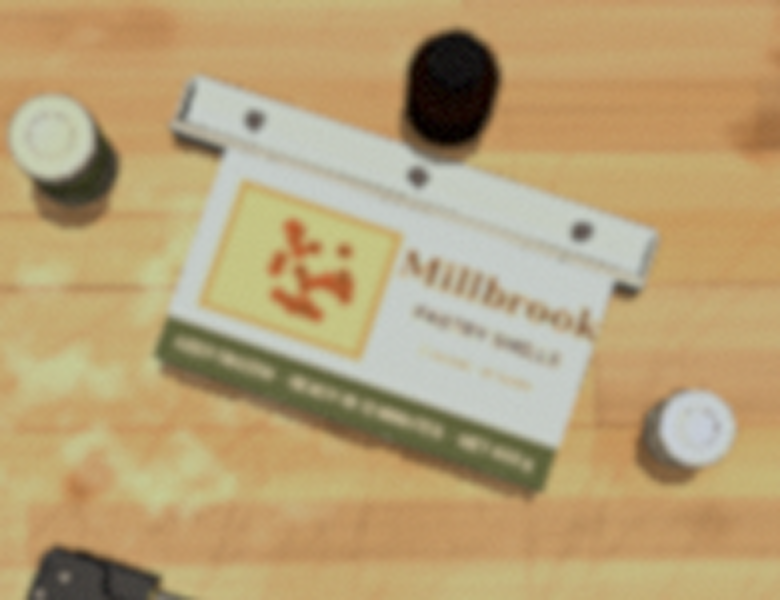

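The carton lies flush and parallel against the stop. About 53 px of stop shows at the left end and 33 px at the right, so it is roughly 5 mm off centre. The jars and bottle have not moved, and the tool is clear.

```bash
python3 -c "
from rig import robot
print(robot.hand_in())"
```

```text
the job is handed in; nothing more can be done
None
```

The carton was tipped flat with the large front face up, pushed flush against the stop about 5 mm off centre, and handed in at about 10 s; the jars and bottle were not touched, but the hand-in gave no verdict.

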